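Tip the reagent cassette into the reader and push the cover shut

TASK

An orange reagent cassette stands on end in the bay of the white reader. Push its upper end over towards the screen end so that it lies flat in the bay, then push the reader's dark cover over and fully shut. Do it all by pushing: do not pick the cassette up, and leave the things around the reader where they are.

Things in the scene. Friction and masses are not known exactly. Their poses are not given: they have to be found in the camera images.
- reader: white bench-top cassette reader, fixed, with an open bay and a dark-screened pod at one end. Origin: centre of the bay, on the bench surface; y runs along the bay to the pod, x across it, away from the cover's hinge. Bay inside: 84 mm along x, 190 mm along y, centred; floor at z 12 mm. Walls 7 mm thick, rim at z 55 mm. Pod outside the bay, y 102 to 162 mm, 55 mm high
- cover (a joint): the reader's dark navy cover: flat plate, 100 mm from hinge to free edge, 204 mm along the reader's y, 5 mm thick, hinged on the bay's long side towards the robot. Angle: 0 = shut, level on the rim; 1.57 = upright; up to 1.95 = leaning back to the robot. A stiff hinge: the cover stays where it is left and needs 1 to 2 N at its free edge to move, down to shut
- cover_hinge (a point): middle of the cover's hinge line, at reader x -49 mm, y 0, z 56 mm; the line runs along the reader's y. At cover angle A the free edge is 100 mm from here, cos A along reader x and sin A up. The underside of the shut cover is at this height
- cover_edge (a point): middle of the cover's free edge, on its outer face (the face that is on top when shut, and looks to the robot when upright)
- cassette: orange reagent cassette with a white top end: closed box 56 mm (its x) x 34 mm (its y) x 115 mm tall (its z), 0.08 to 0.17 kg, standing loose on its small end on the bay floor, at the end of the bay away from the pod, its x about along the reader's x. Origin: centre of its foot. A push of under 1 N near its top tips it about its lower edge
- cassette_mid (a point): the centre of the cassette's volume, 57.5 mm from its foot
- cassette_top (a point): the centre of the cassette's white end face, 115 mm from its foot
- centrifuge: small round centrifuge with navy dome, 148 mm across, 102 mm high, fixed to the bench; origin: centre of its underside
- spare_cassette: a second cassette just like the first (56 x 34 x 115 mm, orange and white) that lies flat on the bench outside the reader; to be left alone. Origin: centre of its underside as it lies; its length runs along its y
- tube_rack: blue rack of capped sample tubes, 60 x 160 mm, 86 mm high over the caps, loose; origin: centre of its underside, long side along its y
- reagent_bottle: amber bottle with blue cap, 60 mm across, 120 mm high, loose; origin: centre of its underside
- specimen_jar: clear jar with yellow lid, 56 mm across, 65 mm high, loose; origin: centre of its underside
- tip_box: grey pipette-tip box with green lid, 85 x 120 mm, 57 mm high, loose; origin: centre of its underside, long side along its y

How it is judged:
By the outcome, as a careful person would: the job done as asked, in the order asked, and still so for the second after the job is handed in, with the robot touching nothing.
It also fails if it takes over 48 s, if anything falls off the work surface, if the arm or the gripper's body presses on something with over 40 N, if the wrist force passes 120 N, or if a joint passes its speed limit or range.

ROBOT

A 7-joint arm with a two-finger parallel gripper is mounted at the origin on the work surface. World frame = base frame: x ahead of the robot, y to its left, z up, the work surface at z = 0. Lengths are in m, angles in rad, forces in N, time in s.
With the tool pointing down it reaches from about 0.4 to 0.85 m from the base axis. Payload 4.5 kg.
Tool frame: the origin (TCP) lies at the very end of the fingers, on their centre line; the grasp point (between the pads) lies 19 mm behind it; z points along the fingers, y is the line along which they close (so a half turn about z gives the same grasp; the last joint's range is limited). The gripper opens to 85 mm and grips with 20 to 120 N. Pads are 22 mm wide; open, the fingers measure 114 mm over their backs; the gripper's body (76 mm by 85 mm) begins 54 mm behind the grasp point. The pads swing forward as they close: fully open they stand 13 mm farther back than shut.
Start: joints at [1.187, 0.689, -0.195, 1.565, 0.157, 0.902, -0.215], TCP at [0.254, -0.571, 0.231] pointing down, gripper open.
Joint ranges: [-3.01, 3.01], [-0.46, 2.08], [-1.47, 1.51], [0.13, 2.56], [-1, 4.14], [0.04, 2.09], [-2.66, 2.66]. Speed limits (rad/s): [2.57, 2.57, 3.14, 3.14, 3.14, 3.14, 3.14].

INTERFACE

Orientations are given as a rotation vector (axis times angle).
In Python, from workcell import get_obs, optics, workorder gives the robot as it stands. The module is installed in compiled form; this text tells all that it offers.
- The arm moves only by the shell command python3 -m creep 'ROWS' [OPENING]. ROWS is JSON, a list of rows, each an object of numbers: "dx", "dy", "dz": the shift along the tool's x, y, z in cm; "rx", "ry", "rz": the turn, a rotation vector about the tool's x, y, z in degrees. A call has 1 to 8 rows; each row is the pose to reach, as a shift and turn from the pose commanded when the call began, along the tool's axes at that moment; what a row does not reach only later rows make up. A row lasts 1/8 s, in which the tool goes at most 62.5 mm and 10.7 degrees, less where a joint would pass 70% of its speed; a pose out of reach is approached as far as the arm can. A call with a gripper value outside its range is refused whole. OPENING is the finger opening in cm, from 0 to 8.54, set as the call begins (- or left out, the last holds). The fingers move at their own pace and stop on an object; the grip force is fixed at half the most. Time passes only in rows, so rows that repeat a pose let the fingers close. It gives the time, the measured TCP pose, the force, the opening and the grip force at its end, in the units of the state.
- get_obs(): the state, without advancing time (a new reading comes with each control period).
- optics.snapshot(name): name is "scene" or "top" or "wrist"; returns a dict with "frame" (420x560x3 uint8, red, green, blue), "fx", "fy", "cx", "cy" (pixels), "distortion" ([k1, k2, p1, p2, k3] as OpenCV has them; the pictures are not rectified), "R" (3x3) and "t" (3): a world point X has camera coordinates R X + t. Camera axes: x right, y down, z forward; pixel columns grow to the right and rows downward; lengths in m; the calibration is good to about 2 mm. A picture is of the moment at which its call begins. There is no depth.
- workorder.finish_job(): hands the job in; it is judged then, once.
The state is a dict: "t": time; "qpos": joint angles; "joint_vel": joint speeds; "effort": joint torques, N m; "tool_pos": TCP position; "tool_rot": TCP orientation; "ft_force": force on the tool from outside, world axes, zero at the start; "moment": the same for the moment, N m; "grip_width": finger opening in m; "grip_force": force on a finger pad.
Only numpy, scipy, OpenCV 4.12 (cv2) and the standard library are available. Lean on these libraries where they do the work, as an engineer would, in place of code of your own. Each camera call takes 0.05 s, during which the arm holds its last target. There are 200 camera calls.

## Working session

There is one attempt and no reset: what is moved stays moved. The work goes in short steps, Python scripts to look and compute and a shell command to move; the robot and the scene stay as the last step left them, time stands still between calls to the robot, and variables do not carry over. Pictures are saved under pics/ and viewed, at most 10 in all, crops included, and the job is handed in when it is done.

```bash
mkdir -p pics; cat > h.py <<'E'
import numpy as np, cv2
from scipy.spatial.transform import Rotation as Ro
from workcell import get_obs, optics, workorder
def snap(n,save=None):
    s=optics.snapshot(n)
    if save: cv2.imwrite('pics/'+save,s['frame'][:,:,::-1])
    return s
def K(s): return np.array([[s['fx'],0,s['cx']],[0,s['fy'],s['cy']],[0,0,1.]]),np.array(s['distortion'])
def ray(s,px):
    k,d=K(s); u=cv2.undistortPoints(np.array(px,float).reshape(-1,1,2),k,d)[:,0]
    R=np.array(s['R']);t=np.array(s['t']); return -R.T@t, np.c_[u,np.ones(len(u))]@R
def plane(s,px,z):
    c,D=ray(s,px); return c+D*((z-c[2])/D[:,2])[:,None]
def tri(s1,p1,s2,p2):
    c1,a=ray(s1,p1);c2,b=ray(s2,p2);out=[]
    for u,v in zip(a,b):
        L=np.linalg.lstsq(np.c_[u,-v],c2-c1,rcond=None)[0]
        P,Q=c1+u*L[0],c2+v*L[1]; out.append(np.r_[(P+Q)/2,np.linalg.norm(P-Q)])
    return np.array(out)
def proj(s,X):
    k,d=K(s); return cv2.projectPoints(np.array(X,float).reshape(-1,3),cv2.Rodrigues(np.array(s['R']))[0],np.array(s['t']),k,d)[0][:,0]
def totool(dw):  # world shift (m) -> tool cm
    return Ro.from_rotvec(get_obs()['tool_rot']).inv().apply(dw)*100
E
python3 - <<'E'
from h import *
np.set_printoptions(precision=3,suppress=True)
a=snap('scene');b=snap('top')
cv2.imwrite('pics/a.png',cv2.resize(a['frame'][:,:,::-1],(800,600)))
cv2.imwrite('pics/b.png',cv2.resize(b['frame'][:,:,::-1],(800,600)))
for s in(a,b): print(-np.array(s['R']).T@s['t'],s['fx'])
o=get_obs();print(o['tool_pos'],Ro.from_rotvec(o['tool_rot']).as_matrix(),o['t'])
E
```

```text
[1.185 0.366 1.052] 419.4541387621724
[0.411 0.086 1.35 ] 439.9568709217743
[ 0.253 -0.571  0.231] [[ 0.914  0.406 -0.001]
 [ 0.406 -0.914  0.002]
 [-0.    -0.002 -1.   ]] 0.1
```

View pics/a.png

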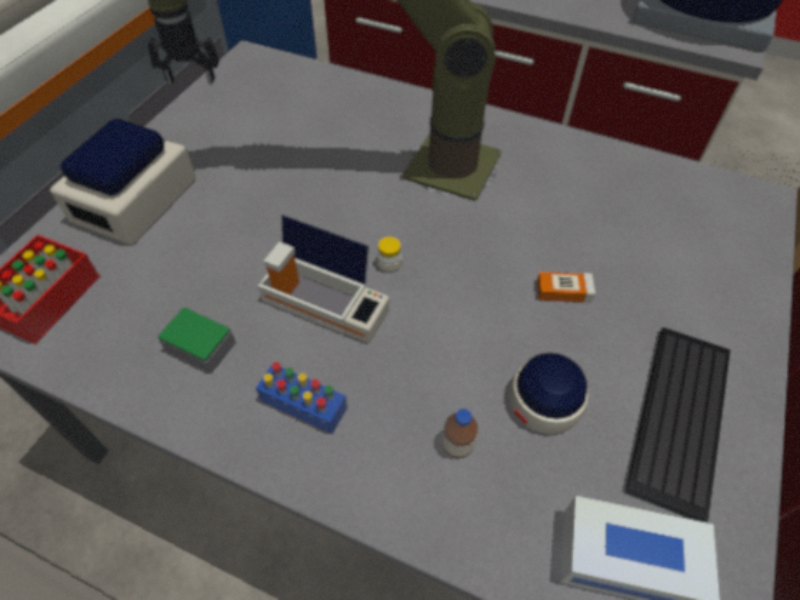

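View pics/b.png

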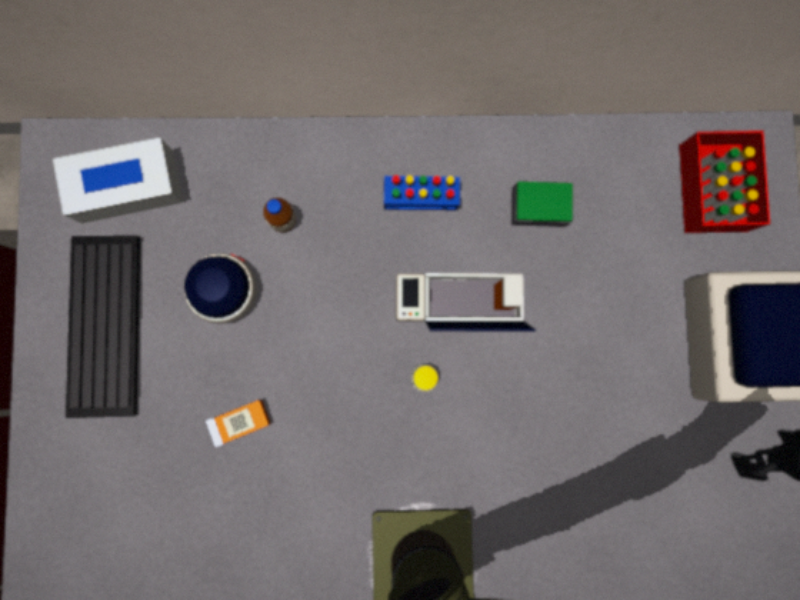

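The scene view shows the reader mid-bench, with the pod to +y (picture right, about (370,310)). The cassette stands at the -y end (about (282,268)) and the cover is about upright. The top view agrees: reader x 397–525, y 272–322. I'll zoom in for corners.

```bash
python3 - <<'E'
from h import *
a=snap('scene');b=snap('top')
A=cv2.resize(a['frame'][145:245,175:280,::-1],None,fx=5,fy=5,interpolation=2)[:, :]
B=cv2.resize(b['frame'][180:240,270:380,::-1],None,fx=5,fy=5,interpolation=2)
print(A.shape,B.shape)
im=np.zeros((600,800,3),np.uint8)
A=cv2.resize(a['frame'][145:240,178:278,::-1],(400,380),interpolation=2);im[:380,:400]=A
B=cv2.resize(b['frame'][185:235,272:376,::-1],(728,350),interpolation=2)
im[:350-130+0,400:]=0
im=np.zeros((600,800,3),np.uint8); im[:300,:316]=cv2.resize(a['frame'][145:240,178:278,::-1],(316,300),interpolation=2)
im[250:600,72:800]=B; im[:250,320:583]=cv2.resize(a['frame'][145:240,178:278,::-1],(263,250)) if 0 else 0
cv2.imwrite('pics/c.png',cv2.resize(a['frame'][145:240,178:278,::-1],(600,570),interpolation=2))
cv2.imwrite('pics/d.png',B)
E
```

```text
(500, 525, 3) (300, 550, 3)
```

View pics/c.png

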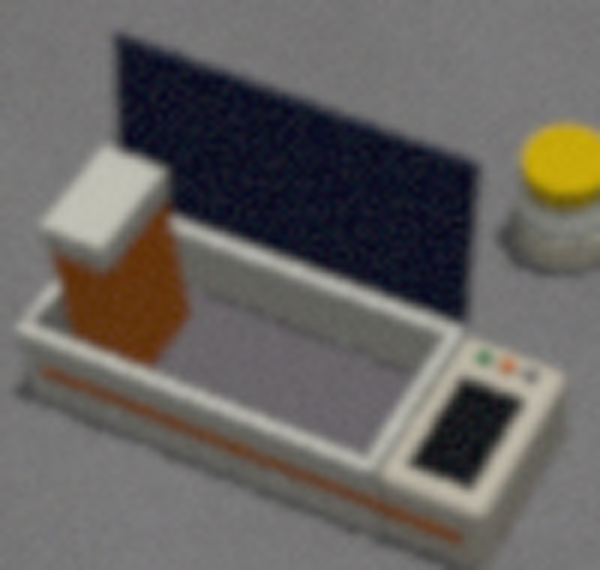

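View pics/d.png

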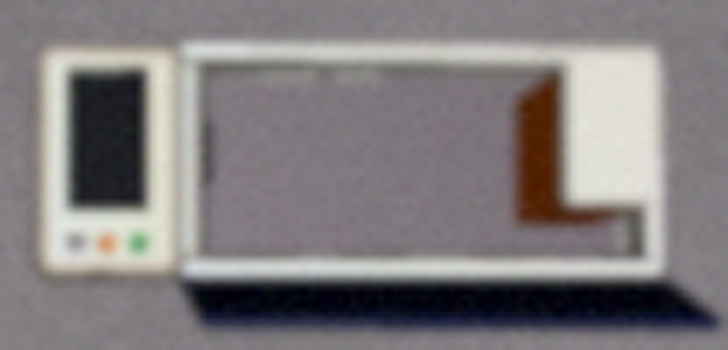

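c.png: rim corners at (18,330), (378,472) and (463,328); cassette top corners at (103,145), (170,172), (103,248) and (42,220); cover top edge from (115,33) to (480,163). d.png: rim spans (183–663, 45–277), the cassette top's left edge is at u=562 with its lower edge at v=207, and the cover edge lies at v=325.

```bash
python3 - <<'E'
from h import *
np.set_printoptions(precision=4,suppress=True)
a=snap('scene');b=snap('top')
c=lambda p:np.array(p,float)/6+[178,145]-.4
d=lambda p:np.array(p,float)/7+[272,185]-.4
r=tri(a,c([(18,330),(378,472),(463,328)]),b,d([(663,45),(183,45),(183,277)]))
print('rim',r)
print('rim55',plane(a,c([(18,330),(378,472),(463,328)]),.055),plane(b,d([(663,45),(183,45),(183,277),(663,277)]),.055))
print('cas',tri(a,c([(170,172),(103,248),(103,145)]),b,d([(562,207),(562,48),(645,207)])))
print('casA z.127',plane(a,c([(103,145),(170,172),(103,248),(42,220)]),.127),plane(b,d([(562,207),(562,48)]),.127))
print('cov',tri(a,c([(115,33),(480,163)]),b,d([(720,325),(203,325)])))
# jar
for s,lo in((a,0),(b,0)):
    h=cv2.cvtColor(s['frame'],cv2.COLOR_RGB2HSV);m=cv2.inRange(h,(24,150,120),(34,255,255))
    n,l,st,ce=cv2.connectedComponentsWithStats(m);i=1+st[1:,4].argmax();print('jar',ce[i],plane(s,[ce[i]],.065))
E
```

```text
rim [[ 0.5886 -0.222   0.0526  0.0055]
 [ 0.5919 -0.0168  0.0525  0.006 ]
 [ 0.4939 -0.0165  0.0513  0.0017]]
rim55 [[ 0.5893 -0.2178  0.055 ]
 [ 0.5925 -0.0129  0.055 ]
 [ 0.4962 -0.0143  0.055 ]] [[ 0.5895 -0.224   0.055 ]
 [ 0.5927 -0.0194  0.055 ]
 [ 0.494  -0.017   0.055 ]
 [ 0.4905 -0.2202  0.055 ]]
cas [[ 0.5148 -0.1637  0.123   0.0018]
 [ 0.5774 -0.1633  0.1332  0.0031]
 [ 0.5149 -0.1985  0.1266  0.0028]]
casA z.127 [[ 0.5156 -0.1997  0.127 ]
 [ 0.5175 -0.1605  0.127 ]
 [ 0.5729 -0.1653  0.127 ]
 [ 0.5698 -0.2012  0.127 ]] [[ 0.5148 -0.1637  0.127 ]
 [ 0.579  -0.166   0.127 ]]
cov [[ 0.4654 -0.2189  0.151   0.0005]
 [ 0.4686 -0.0157  0.1505  0.0023]]
jar [272.1824 171.6892] [[ 0.3811 -0.009   0.065 ]]
jar [297.6966 263.9658] [[ 0.3777 -0.0133  0.065 ]]
```

Reader centre is about (0.5415, -0.1185), yaw about -1°. The cassette's back face is at y≈-0.20 with its top at z≈0.127 (expected 0.127), and the cover angle is about 1.83 rad. Rim height and sizes agree with the given values. Next I go round to the -y side of the cassette with the fingers shut.

```bash
python3 -m creep '[{"dx":3,"dy":-4.6,"rz":8},{"dx":6,"dy":-9.2,"rz":16},{"dx":9.2,"dy":-13.8,"rz":25},{"dx":12.3,"dy":-18.4,"rz":25},{"dx":15.3,"dy":-22.8,"rz":25},{"dx":20.5,"dy":-21.6,"rz":25},{"dx":25.5,"dy":-20.2,"rz":25},{"dx":30.5,"dy":-18.8,"rz":25}]' 0; python3 - <<'E'
from h import *
o=get_obs();print(np.round(Ro.from_rotvec(o['tool_rot']).as_matrix(),3),o['tool_pos'])
print(totool(np.array([.547,-.262,.2])-o['tool_pos']),totool(np.array([.547,-.262,.112])-o['tool_pos']))
E
```

```text
[[ 0.914  0.406 -0.   ]
 [ 0.406 -0.914  0.   ]
 [-0.    -0.    -1.   ]] [ 0.25350566 -0.57110991  0.23104608]
[ 39.36636374 -16.34400805   3.1112828 ] [ 39.36662096 -16.33979467  11.91128179]validation failed for argument at $[0]...
```

```bash
python3 -m creep '[{"dx":3,"dy":-4.6,"dz":0,"rx":0,"ry":0,"rz":8},{"dx":6,"dy":-9.2,"dz":0,"rx":0,"ry":0,"rz":16},{"dx":9.2,"dy":-13.8,"dz":0,"rx":0,"ry":0,"rz":25},{"dx":12.3,"dy":-18.4,"dz":0,"rx":0,"ry":0,"rz":25},{"dx":15.3,"dy":-22.8,"dz":0,"rx":0,"ry":0,"rz":25},{"dx":20.5,"dy":-21.6,"dz":0,"rx":0,"ry":0,"rz":25},{"dx":25.5,"dy":-20.2,"dz":0,"rx":0,"ry":0,"rz":25},{"dx":30.5,"dy":-18.8,"dz":0,"rx":0,"ry":0,"rz":25}]' 0; python3 - <<'E'
from h import *
o=get_obs();print(np.round(Ro.from_rotvec(o['tool_rot']).as_matrix(),3),o['tool_pos'])
print(totool(np.array([.547,-.262,.2])-o['tool_pos']),totool(np.array([.547,-.262,.112])-o['tool_pos']))
E
```

```text
t: 1.3
tool_pos: [0.4578, -0.2752, 0.2316]
tool_rot: [3.141, -0.028, 0.001]
ft_force: [0.5, -0.8, -0.6]
grip_width: -0.0002
grip_force: 0.0
[[ 1.    -0.018  0.001]
 [-0.018 -1.    -0.001]
 [ 0.001  0.    -1.   ]] [ 0.45783482 -0.27517775  0.23158708]
[ 8.88948701 -1.48091713  3.16262142] [ 8.88488244 -1.4853098  11.96261912]
```

```bash
python3 -m creep '[{"dx":4.5,"dy":-0.3,"dz":0,"rx":0,"ry":0,"rz":0},{"dx":8.9,"dy":-0.6,"dz":1,"rx":0,"ry":0,"rz":0},{"dx":8.9,"dy":-0.6,"dz":6,"rx":0,"ry":0,"rz":0},{"dx":8.9,"dy":-0.6,"dz":11.5,"rx":0,"ry":0,"rz":0},{"dx":8.9,"dy":-0.6,"dz":12,"rx":0,"ry":0,"rz":0},{"dx":8.9,"dy":-0.6,"dz":12,"rx":0,"ry":0,"rz":0}]'; python3 - <<'E'
from h import *
s=snap('wrist');a=snap('scene');o=get_obs();print(o['tool_pos'],o['ft_force'])
cv2.imwrite('pics/e.png',np.hstack([cv2.resize(s['frame'],(400,300)),cv2.resize(a['frame'][120:240,150:310],(400,300))])[:,:,::-1])
E
```

```text
t: 2.05
tool_pos: [0.5459, -0.2718, 0.1125]
tool_rot: [3.141, -0.029, 0.002]
ft_force: [-0.0, -0.4, 0.9]
grip_width: 0.0
grip_force: 0.0
[ 0.54681784 -0.27220461  0.1137614 ] [ 0.14527207  0.16446898 -0.00290235]
```

View pics/e.png

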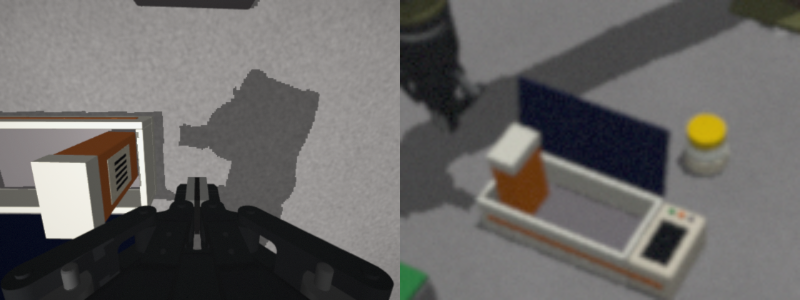

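The fingers are lined up behind the cassette, clear of the rim. Now a slow push towards the pod.

```bash
python3 -m creep '[{"dx":0,"dy":-2.5,"dz":0,"rx":0,"ry":0,"rz":0},{"dx":0,"dy":-4.8,"dz":0,"rx":0,"ry":0,"rz":0},{"dx":0,"dy":-5.6,"dz":0,"rx":0,"ry":0,"rz":0},{"dx":0,"dy":-6.2,"dz":0,"rx":0,"ry":0,"rz":0},{"dx":0,"dy":-6.8,"dz":0,"rx":0,"ry":0,"rz":0},{"dx":0,"dy":-7.4,"dz":0,"rx":0,"ry":0,"rz":0},{"dx":0,"dy":-8,"dz":0,"rx":0,"ry":0,"rz":0},{"dx":0,"dy":-8.6,"dz":0,"rx":0,"ry":0,"rz":0}]'; python3 -m creep '[{"dx":0,"dy":-0.5,"dz":0,"rx":0,"ry":0,"rz":0},{"dx":0,"dy":-1,"dz":0,"rx":0,"ry":0,"rz":0},{"dx":0,"dy":-1.5,"dz":0,"rx":0,"ry":0,"rz":0},{"dx":0,"dy":-2.0,"dz":0,"rx":0,"ry":0,"rz":0},{"dx":0,"dy":-2.5,"dz":0,"rx":0,"ry":0,"rz":0},{"dx":0,"dy":-3,"dz":0,"rx":0,"ry":0,"rz":0},{"dx":0,"dy":-3,"dz":0,"rx":0,"ry":0,"rz":0}]'; python3 - <<'E'
from h import *
s=snap('wrist');a=snap('scene')
cv2.imwrite('pics/f.png',np.hstack([cv2.resize(s['frame'],(400,300)),cv2.resize(a['frame'][120:240,150:310],(400,300))])[:,:,::-1])
E
```

```text
t: 3.15
tool_pos: [0.5467, -0.185, 0.1112]
tool_rot: [-3.141, 0.029, 0.0]
ft_force: [-0.6, 0.8, 0.6]
grip_width: 0.0001
grip_force: 0.0
t: 4.03
tool_pos: [0.5474, -0.1547, 0.1113]
tool_rot: [-3.141, 0.028, 0.0]
ft_force: [0.1, -0.1, 0.7]
grip_width: -0.0001
grip_force: 0.0
```

View pics/f.png

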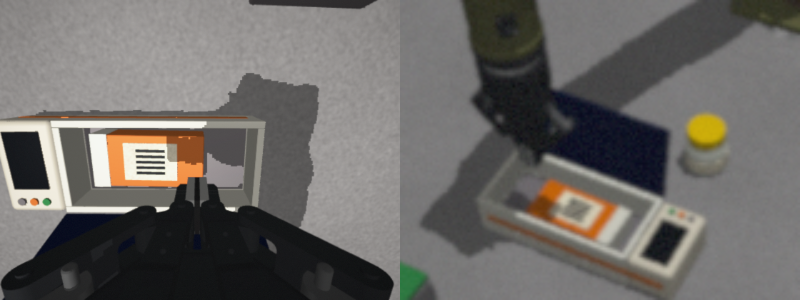

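The cassette lies flat in the bay with its white end towards the screen. Next I lift over the cover to the robot side.

```bash
python3 -m creep '[{"dx":0,"dy":0,"dz":-5,"rx":0,"ry":0,"rz":0},{"dx":0,"dy":-1,"dz":-10,"rx":0,"ry":0,"rz":0},{"dx":-2,"dy":-2,"dz":-14.5,"rx":0,"ry":0,"rz":0},{"dx":-7,"dy":-3.2,"dz":-15,"rx":0,"ry":0,"rz":0},{"dx":-12,"dy":-3.2,"dz":-15,"rx":0,"ry":0,"rz":0},{"dx":-14.2,"dy":-3.2,"dz":-15,"rx":0,"ry":0,"rz":0},{"dx":-14.2,"dy":-3.2,"dz":-15,"rx":0,"ry":0,"rz":0}]'; python3 -m creep '[{"dx":0,"dy":0,"dz":5,"rx":0,"ry":0,"rz":0},{"dx":0,"dy":0,"dz":10,"rx":0,"ry":0,"rz":0},{"dx":0,"dy":0,"dz":12.6,"rx":0,"ry":0,"rz":0},{"dx":0,"dy":0,"dz":12.6,"rx":0,"ry":0,"rz":0}]'; python3 - <<'E'
from h import *
o=get_obs();print(np.round(Ro.from_rotvec(o['tool_rot']).as_matrix(),3),o['tool_pos'])
s=snap('wrist');a=snap('scene')
cv2.imwrite('pics/g.png',np.hstack([cv2.resize(s['frame'],(400,300)),cv2.resize(a['frame'][120:240,150:310],(400,300))])[:,:,::-1])
E
```

```text
t: 5.0
tool_pos: [0.4044, -0.1211, 0.2616]
tool_rot: [3.141, -0.031, -0.001]
ft_force: [-0.3, -0.1, 0.8]
grip_width: 0.0001
grip_force: 0.0
t: 5.5
tool_pos: [0.4065, -0.1206, 0.1337]
tool_rot: [-3.141, 0.029, 0.004]
ft_force: [-0.1, -0.5, 1.1]
grip_width: 0.0003
grip_force: 0.0
[[ 1.    -0.018 -0.002]
 [-0.018 -1.     0.001]
 [-0.003 -0.001 -1.   ]] [ 0.40645956 -0.12060103  0.13366998]
```

View pics/g.png

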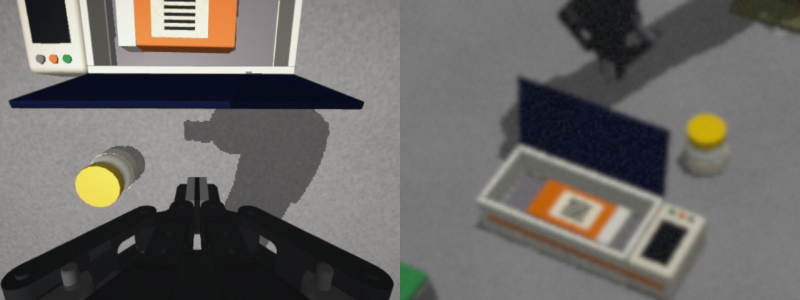

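The cassette is flat and the fingers are on the robot side of the cover, mid-length. Now I push the cover over along its arc.

```bash
python3 -m creep '[{"dx":2.2,"dy":0,"dz":-0.2,"rx":0,"ry":0,"rz":0},{"dx":4,"dy":0,"dz":-0.3,"rx":0,"ry":0,"rz":0},{"dx":5,"dy":0,"dz":-0.4,"rx":0,"ry":0,"rz":0},{"dx":6,"dy":0,"dz":-0.6,"rx":0,"ry":0,"rz":0},{"dx":7,"dy":0,"dz":-0.7,"rx":0,"ry":0,"rz":0},{"dx":8.1,"dy":0,"dz":-0.7,"rx":0,"ry":0,"rz":0},{"dx":9.2,"dy":0,"dz":-0.6,"rx":0,"ry":0,"rz":0},{"dx":9.2,"dy":0,"dz":-0.6,"rx":0,"ry":0,"rz":0}]'; python3 -m creep '[{"dx":1.1,"dy":0,"dz":0.3,"rx":0,"ry":0,"rz":0},{"dx":2.1,"dy":0,"dz":0.8,"rx":0,"ry":0,"rz":0},{"dx":3.1,"dy":0,"dz":1.3,"rx":0,"ry":0,"rz":0},{"dx":4,"dy":0,"dz":2,"rx":0,"ry":0,"rz":0},{"dx":4,"dy":0,"dz":2,"rx":0,"ry":0,"rz":0}]'; python3 - <<'E'
from h import *
o=get_obs();print(o['tool_pos'])
s=snap('wrist');a=snap('scene')
cv2.imwrite('pics/i.png',np.hstack([cv2.resize(s['frame'],(400,300)),cv2.resize(a['frame'][120:240,150:310],(400,300))])[:,:,::-1])
E
```

```text
t: 6.6
tool_pos: [0.4994, -0.1223, 0.1411]
tool_rot: [3.141, -0.028, 0.003]
ft_force: [-0.3, 0.0, 0.4]
grip_width: 0.0001
grip_force: 0.0
t: 7.22
tool_pos: [0.5387, -0.1229, 0.1206]
tool_rot: [-3.141, 0.028, -0.0]
ft_force: [-0.4, 0.7, -0.5]
grip_width: -0.0
grip_force: 0.0
[ 0.53865484 -0.12290533  0.12055556]
```

View pics/i.png

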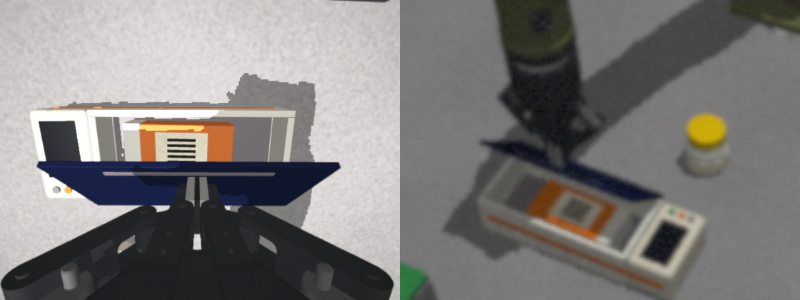

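The cover follows as planned and is about half over. Continuing down to shut.

```bash
python3 -m creep '[{"dx":0.7,"dy":0,"dz":0.9,"rx":0,"ry":0,"rz":0},{"dx":1.4,"dy":0,"dz":1.8,"rx":0,"ry":0,"rz":0},{"dx":1.9,"dy":0,"dz":2.8,"rx":0,"ry":0,"rz":0},{"dx":2.4,"dy":0,"dz":3.8,"rx":0,"ry":0,"rz":0},{"dx":2.7,"dy":0,"dz":4.9,"rx":0,"ry":0,"rz":0},{"dx":2.8,"dy":0,"dz":5.7,"rx":0,"ry":0,"rz":0},{"dx":2.8,"dy":0,"dz":6.1,"rx":0,"ry":0,"rz":0},{"dx":2.8,"dy":0,"dz":6.2,"rx":0,"ry":0,"rz":0}]'
```

```text
t: 8.32
tool_pos: [0.5658, -0.1235, 0.0609]
tool_rot: [-3.141, 0.029, -0.0]
ft_force: [-3.4, 1.5, 21.0]
grip_width: 0.0
grip_force: 10.2
```

There is 21 N of upward reaction at z=0.061, so the cover is seated on the rim. I retract straight up and check.

```bash
python3 -m creep '[{"dx":0,"dy":0,"dz":-3,"rx":0,"ry":0,"rz":0},{"dx":0,"dy":0,"dz":-8,"rx":0,"ry":0,"rz":0},{"dx":0,"dy":0,"dz":-14,"rx":0,"ry":0,"rz":0},{"dx":0,"dy":0,"dz":-18,"rx":0,"ry":0,"rz":0},{"dx":-5,"dy":0,"dz":-18,"rx":0,"ry":0,"rz":0},{"dx":-10,"dy":0,"dz":-18,"rx":0,"ry":0,"rz":0},{"dx":-10,"dy":0,"dz":-18,"rx":0,"ry":0,"rz":0}]'; python3 - <<'E'
from h import *
np.set_printoptions(precision=4,suppress=True)
s=snap('wrist');a=snap('scene')
cv2.imwrite('pics/j.png',np.hstack([cv2.resize(s['frame'],(400,300)),cv2.resize(a['frame'][120:240,150:310],(400,300))])[:,:,::-1])
# where the free edge of a shut cover (z .061) should appear in the scene crop
H=np.array([.4925,-.1185]);
E_=[[.5915+.0003,-.0165,.061],[.5885,-.2205,.061]]
print((proj(a,E_)-[150,120])*2.5+[400,0])
E
```

```text
t: 9.2
tool_pos: [0.4602, -0.1219, 0.239]
tool_rot: [-3.141, 0.032, 0.01]
ft_force: [0.4, 0.2, 0.2]
grip_width: -0.0002
grip_force: 0.0
[[623.6445 253.7019]
 [474.0262 194.6965]]
```

View pics/j.png

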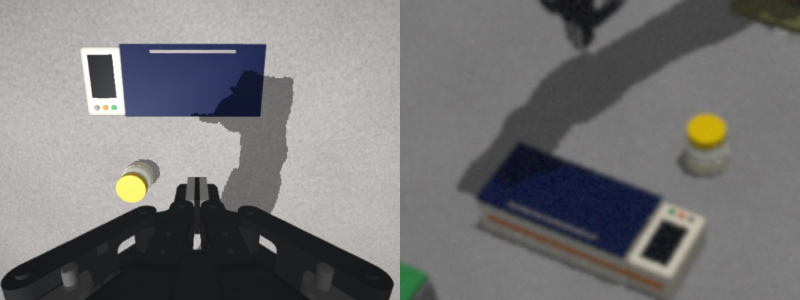

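The cover lies level on the rim, with its free edge in the scene crop from about (476,196) to (626,254), as predicted for shut. The jar hasn't moved and the robot is clear.

```bash
python3 -c "
from workcell import workorder
print(workorder.finish_job())"
```

```text
the job is handed in; nothing more can be done
None
```

The cassette lies flat in the bay with its white end towards the screen, the cover is fully shut, the surrounding items were left untouched, and the job was handed in after about 9 s of robot time.

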